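# Move a degreased brass knob with sprung tongs

### The job

The brass drawer knob has been degreased for lacquering, so the gripper must not touch it. Take the sprung tongs out of their wooden stand, pick the brass knob up between the tongs' tips, set it down gently so that it stands upright on the cork top of the turntable, then put the tongs back upright in their stand and let go.

Things in the scene. Friction and masses are not known exactly. Their poses are not given: they have to be found in the camera images.
- tongs: Sprung tongs upright in the stand, 97 mm high. Origin: midway between tips, level with their undersides when free; z up, arms close along y. Squeeze the blue plates (16 mm wide), 64 mm up. Width over plates / gap between tips, mm: 53/66 free, 47/45 (carry so: held yet open), 40/24. Spring 4 to 8 N. Tips: 4 thick, 16 wide, 24 high, sink 3 mm at 47, 5 mm at 40. 60 g.
- brass_knob: Drawer knob of yellow brass, a round body 24 mm in diameter with a domed top, 28 mm high, standing upright on the table; its straight side runs from 6 to 21 mm above its origin, the centre of its underside, z up. 30 to 50 g. A black and a white knob of the same shape stand about 80 mm or more from it and are not wanted.
- turntable: Round painter's turntable with a cork top, fixed in place, does not turn; 110 mm in diameter (cork 104 mm), top 22 mm above its origin, which is the centre of its underside on the table.
- stand: Wooden stand for the tongs, fixed, 48 x 112 mm, 36 mm high, with a pocket 28 mm (x) by 92 mm (y) open at the top, its floor 8 mm above the origin. Origin: centre of its underside; the tongs stand in the middle of the pocket with their y along its y.

How it is judged:
By the outcome, as a careful person would: the job done as asked, in the order asked, and still so for the second after the job is handed in, with the robot touching nothing.
It also fails if it takes over 51 s, if anything falls off the work surface, if the arm or the gripper's body presses on something with over 40 N, if the wrist force passes 120 N, or if a joint passes its speed limit or range.

### The arm

A 6-joint arm with a two-finger parallel gripper is mounted at the origin on a cart in front of the work surface, level with it; the furniture and walls round the work are solid. World frame = base frame: x ahead of the robot, y to its left, z up, the work surface at z = 0. Lengths are in mm, angles in rad, forces in N, time in s.
With the tool pointing down it reaches from about 400 to 925 mm from the base axis. Payload 12.5 kg.
Tool frame: the origin (TCP) lies midway between the tips of the shut fingers; the grasp point (between the pads) lies 19 mm behind it (env.tcp_to_grasp is the distance from the TCP to the grasp point, in mm); z points along the fingers, y is the line along which they close (so a half turn about z gives the same grasp; the last joint's range is limited). The gripper opens to 95 mm and grips with 3 to 60 N. Pads are 20 mm wide; open, the fingers measure 119 mm over their backs; the gripper's body (75 mm by 180 mm) begins 59 mm behind the grasp point.
Start: joints at [-1.299, 0.491, 1.559, -0, 1.092, -0.106], TCP at [230.572, -580.933, 214.661] pointing down, gripper open.
Joint ranges: [-3.1, 3.1], [-0.84, 2.19], [0.05, 2.79], [-1.13, 4.28], [0.06, 2.93], [-2.69, 2.69]. Speed limits (rad/s): [2.22, 2.22, 2.79, 3.14, 3.14, 3.14].

### API

Orientations are given as [roll, pitch, yaw] about the fixed x, y, z axes, in that order (R = Rz(yaw) Ry(pitch) Rx(roll)).
In Python, from cell import env gives the robot as it stands. The module is installed in compiled form; this text tells all that it offers.
- The arm moves only by the tool step_arm, never from a script. Its argument "plan" is a list that holds one entry, the list of rows, each a list of 5 numbers: the shift along the tool's x, y, z in mm, then the turn about the tool's z in degrees, then the opening, from -1 (shut) to 1 (fully open). A call has 1 to 8 rows; each row is the pose to reach, as a shift and turn from the pose commanded when the call began, along the tool's axes at that moment; what a row does not reach only later rows make up. A row lasts 1/12 s, in which the tool goes at most 41.7 mm and 7.16 degrees, less where a joint would pass 70% of its speed; a pose out of reach is approached as far as the arm can. A call with a gripper value outside its range is refused whole. The fingers move at their own pace and stop on an object; the grip force is fixed at half the most. Time passes only in rows, so rows that repeat a pose let the fingers close. It gives the time, the measured TCP pose, the force, the opening and the grip force at its end, in the units of the state.
- env.state(): the state, without advancing time (a new reading comes with each control period).
- env.read_camera(name): name is "scene" or "side" or "wrist"; returns the picture (400x640x3 uint8, blue, green, red); there is no depth.
- env.get_calibration(name): a dict with "K" (3x3 intrinsics, pixels), "D" ([k1, k2, p1, p2, k3] as OpenCV has them; the pictures are not rectified), "extrinsics" (4x4, takes a point from world to camera coordinates). Camera axes: x right, y up, looking along -z (the intrinsics and any distortion apply to the point x, -y, -z); pixel columns grow to the right and rows downward; lengths in mm; the calibration is good to about 2 mm. A picture is of the moment at which its call begins: read the wrist's pose just before it. get_calibration takes no time and is no camera call; for the wrist camera it gives the pose at the moment of the call.
- env.job_done(): hands the job in; it is judged then, once.
The state is a dict: "t": time; "joints": joint angles; "qvel": joint speeds; "tau": joint torques, N m; "eef_pos": TCP position; "tcp_rot": TCP orientation; "ft_force": force on the tool from outside, world axes, zero at the start; "moment": the same for the moment, N m; "opening": opening from 0.0 (shut) to 1.0 (fully open); "grip_force": force on a finger pad.
Only numpy, scipy, OpenCV 4.12 (cv2) and the standard library are available. Lean on these libraries where they do the work, as an engineer would, in place of code of your own. Each camera call takes 0.05 s, during which the arm holds its last target. There are 200 camera calls.

## Working session

There is one attempt and no reset: what is moved stays moved. The work goes in short steps, Python scripts to look and compute and a tool call to move; the robot and the scene stay as the last step left them, time stands still between calls to the robot, and variables do not carry over. Pictures are saved under pics/ and viewed, at most 10 in all, crops included, and the job is handed in when it is done.

Besides the shell and the picture viewer there is one more tool, called in YAML: its name, and indented under it one key for each argument. step_arm: Moves the arm, as the interface text tells. Its arguments: {"type":"object","properties":{"plan":{"type":"array"}},"required":["plan"]}

```bash
mkdir -p pics; cat > h.py <<'E'
import numpy as np, cv2
from cell import env
from scipy.spatial.transform import Rotation as Rn
F=np.diag([1.,-1,-1])
def ray(cal,uv):
    p=cv2.undistortPoints(np.array([[uv]],float),np.array(cal["K"]),np.array(cal["D"]))[0,0]
    E=np.array(cal["extrinsics"]);R,t=E[:3,:3],E[:3,3]
    d=R.T@np.array([p[0],-p[1],-1.]);return -R.T@t,d
def at(cal,uv,z):
    c,d=ray(cal,uv);return c+d*(z-c[2])/d[2]
def proj(cal,P):
    E=np.array(cal["extrinsics"]);X=(E[:3,:3]@np.atleast_2d(np.array(P,float)).T).T+E[:3,3]
    X=X@F
    return cv2.projectPoints(X,np.zeros(3),np.zeros(3),np.array(cal["K"]),np.array(cal["D"]))[0][:,0]
E
python3 - <<'E'
from h import *
for n in ["scene","side"]:
    im=env.read_camera(n);cv2.imwrite(f"pics/{n}0.png",im)
    c=env.get_calibration(n);print(n,ray(c,(320,200)),c["K"][0][0],c["D"])
s=env.state();print(s["t"],s["eef_pos"],s["tcp_rot"],s["opening"])
E
```

```text
scene (array([ 61.41307396, 344.85425836, 663.95915324]), array([ 0.5480505 , -0.40665199, -0.73097117])) 409.1646622796642 [0.01443253 0.         0.         0.         0.        ]
side (array([ -16.51417387, -924.50995456,  515.73247839]), array([ 0.46387342,  0.78899977, -0.40288873])) 518.6865563734466 [-0.15595125  0.          0.          0.          0.        ]
0.1 [ 230.50542884 -580.68256466  214.10720759] [-3.14053969e+00 -1.03629251e-04  3.77804057e-01] 0.9971036698121467
```

View pics/scene0.png

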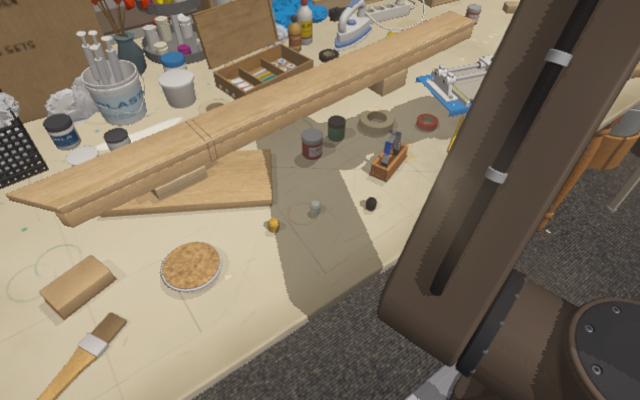

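View pics/side0.png

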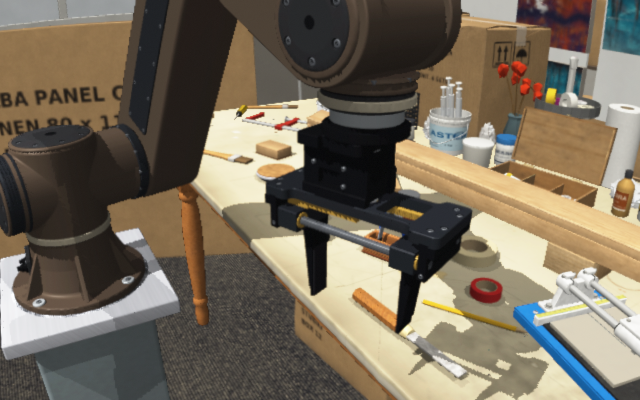

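The scene view shows the turntable at about (191,267), the brass knob at (273,226), the white knob at (316,208), the black one at (371,203), and the stand with tongs at (390,158). A raised beam runs behind them. In the side view the gripper hides the stand. I'll enlarge a crop next.

```bash
python3 - <<'E'
from h import *
im=cv2.imread("pics/scene0.png")
a=cv2.resize(im[120:220,345:425],None,fx=6,fy=6,interpolation=cv2.INTER_CUBIC)   # 480x600
b=cv2.resize(im[195:245,255:335],None,fx=4,fy=4,interpolation=cv2.INTER_CUBIC) #320x200
c=cv2.resize(im[235:300,150:230],None,fx=4,fy=4,interpolation=cv2.INTER_CUBIC) #320x260
o=np.zeros((600,800,3),np.uint8);o[:600,:480]=a;o[:200,480:]=b;o[210:470,480:]=c
cv2.imwrite("pics/crop1.png",o)
c=env.get_calibration("scene")
print("knob",at(c,(273,231),0),at(c,(273,226),14),"tt",at(c,(191,267),22),"stand",at(c,(390,160),36))
print("white",at(c,(316,208),14),"black",at(c,(371,203),14))
for uv in [(65,215),(480,30),(20,195)]: print("beam",at(c,uv,0),at(c,uv,100))
E
```

```text
knob [544.17933094 106.21943722   0.        ] [545.18287916 104.44146555  14.        ] tt [542.8848191  281.51902464  22.        ] stand [ 541.49500956 -211.49513766   36.        ]
white [534.71783992   3.91700876  14.        ] black [ 477.90206498 -101.70220233   14.        ]
beam [834.0268224  439.89761418   0.        ] [717.66217186 425.58297519 100.        ]
beam [  911.50765883 -1001.43600757     0.        ] [ 783.47348975 -798.66897599  100.        ]
beam [950.82813021 504.39073926   0.        ] [816.87183909 480.3626827  100.        ]
```

View pics/crop1.png

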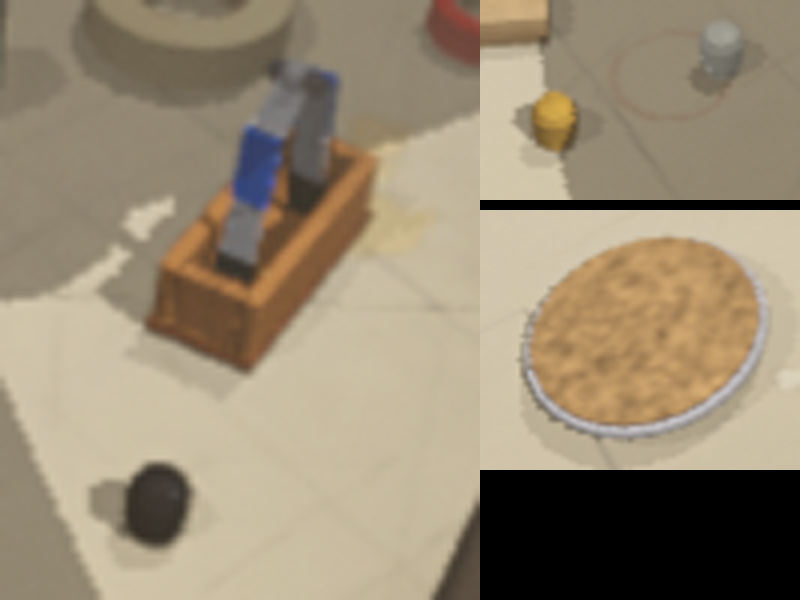

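The enlarged crop shows the stand's top corners at crop (162,264), (250,305) and (378,155). The brass knob is at (555,121), the turntable's centre at about (645,333), and the tongs stand in the pocket with the blue plates visible.

```bash
python3 - <<'E'
from h import *
from scipy.optimize import least_squares
c=env.get_calibration("scene")
px=lambda q:np.array([345+q[0]/6-.4,120+q[1]/6-.4])
A=[at(c,px(q),36) for q in [(162,264),(250,305),(378,155)]]
for a in A:print(a.round(1))
print("edges",np.linalg.norm(A[1]-A[0]),np.linalg.norm(A[2]-A[1]),np.degrees(np.arctan2(*(A[2]-A[1])[[1,0]])))
obs=np.array([px(q) for q in [(162,264),(250,305),(378,155),(248,370),(147,325)]])
L=np.array([[-24,56,36],[-24,-56,36]])
# corners: near-left, near-right, far-right (long edge between 2nd and 3rd)
def mod(p):
    M=Rn.from_euler('z',p[2]).as_matrix()
    # local: long axis y
    P=np.array([[24,56,36],[-24,56,36],[-24,-56,36],[-24,56,0],[24,56,0]])
    return proj(c,P@M.T+[p[0],p[1],0])
best=least_squares(lambda p:(mod(p)-obs).ravel(),[541,-211,0.0])
print(best.x,np.degrees(best.x[2]),best.fun.round(1))
print("knob",at(c,(273.5,225.5),14),"tt",at(c,(191,265.8),22))
print("knob edges", at(c,(255+(533-480)/4,195+121/4),14),at(c,(255+(578-480)/4,195+121/4),14))
for u in [(527-480,345),(767-480,310),(690-480,237),(610-480,435)]: print(at(c,(150+u[0]/4,235+(u[1]-210)/4),22))
E
```

```text
[ 556.6 -168.3   36. ]
[ 520.  -180.4   36. ]
[ 556.3 -282.3   36. ]
edges 38.56202321548424 108.26178085867892 -70.38077874320676
[ 5.59665345e+02 -2.26769320e+02  3.75951582e-01] 21.540438973062294 [-2.2 -0.7  2.   0.2  1.1 -1.2  0.2  0.8 -1.2  0.5]
knob [545.72399818 102.91909225  14.        ] tt [545.34863558 280.43985768  22.        ]
knob edges [552.49205446 111.32498493  14.        ] [539.19827523  92.5646879   14.        ]
[570.30068265 326.41354302  22.        ]
[524.18161027 228.55999363  22.        ]
[584.46700574 239.58593542  22.        ]
[504.14992681 314.33011406  22.        ]
```

step_arm:
  plan:
    - [[436, -208, 0, 0, 1], [436, -208, 0, 0, 1], [436, -208, 0, 0, 1], [436, -208, 0, 0, 1], [436, -208, 0, 0, 1], [436, -208, 0, 0, 1], [436, -208, 0, 0, 1], [436, -208, 0, 0, 1]]

```text
t: 0.77
eef_pos: [458.2, -334.8, 214.5]
tcp_rot: [-3.141, 0.0, 0.378]
ft_force: [0.6, -0.8, -0.3]
opening: 1.0
grip_force: 0.0
```

step_arm:
  plan:
    - [[120, -56, 0, 0, 1], [120, -56, 0, 0, 1], [120, -56, 0, 0, 1], [120, -56, 0, 0, 1], [120, -56, 0, 0, 1], [120, -56, 0, 0, 1]]

```text
t: 1.27
eef_pos: [547.8, -240.2, 214.3]
tcp_rot: [-3.141, 0.001, 0.379]
ft_force: [-0.3, -0.1, -0.4]
opening: 0.998
grip_force: 0.0
```

```bash
python3 - <<'E'
from h import *
s=env.state();c=env.get_calibration("wrist");im=env.read_camera("wrist");cv2.imwrite("pics/w1.png",im)
sc=env.read_camera("side");cv2.imwrite("pics/s1.png",sc)
print(s["eef_pos"],s["tcp_rot"],np.linalg.norm(s["qvel"]));print(ray(c,(320,200)),c["D"])
np.save("w1.npy",c["extrinsics"])
for x,y,h in [(24,56,36),(-24,56,36),(-24,-56,36),(24,-56,36)]:
    M=Rn.from_euler('z',.376).as_matrix();print(proj(c,M@[x,y,h]+[559.7,-226.8,0]))
E
```

```text
[ 547.81786466 -240.19376412  214.25919613] [-3.14121208e+00  7.49165817e-04  3.78929224e-01] 0.037551681698346696
(array([ 625.90652644, -209.41814651,  383.3162005 ]), array([-0.26740349, -0.10111154, -0.95829531])) [-0.00404951  0.          0.          0.          0.        ]
[[262.8845413  147.61011235]]
[[265.02304708 190.02983024]]
[[363.34748706 190.35192591]]
[[365.1839498  147.95143675]]
```

View pics/w1.png

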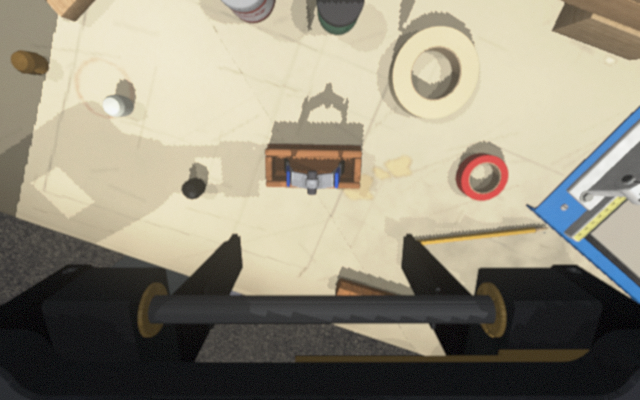

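The wrist view shows the stand's top face from about (265,146) to (361,189), square to the image, with the tongs' blue plates at about x = 288 and 337. The brass knob is at (30,63), the white at (117,105) and the black at (193,187).

```bash
python3 - <<'E'
from h import *
im=cv2.imread("pics/w1.png")
a=cv2.resize(im[130:205,250:375],None,fx=6.4,fy=6.4,interpolation=cv2.INTER_CUBIC)[:480,:800]
cv2.imwrite("pics/crop2.png",a)
E
```

```text
(no output)
```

View pics/crop2.png

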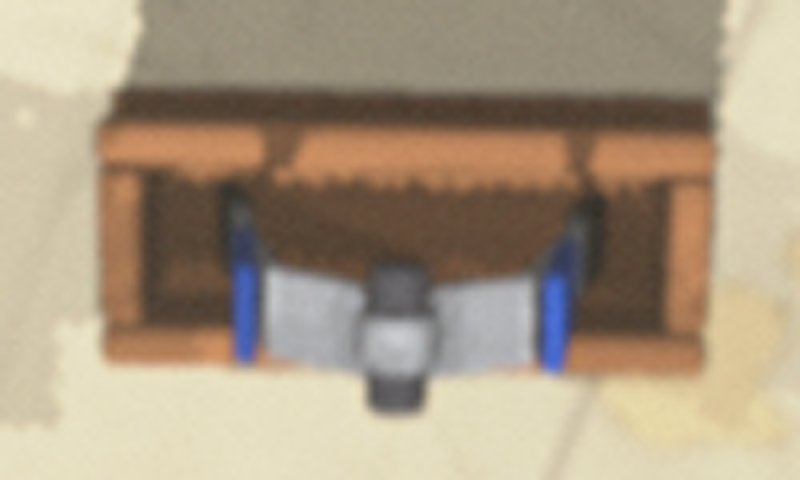

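The crop shows the stand's top corners at (98,123), (716,123), (704,372) and (107,362). The plates' outer faces are at x of about 234 and 572, and the hinge is at (397,340).

```bash
python3 - <<'E'
from h import *
from scipy.optimize import least_squares
c=env.get_calibration("wrist");c["extrinsics"]=np.load("w1.npy")
px=lambda q:np.array([250+q[0]/6.4-.4,130+q[1]/6.4-.4])
obs=np.array([px(q) for q in [(98,123),(107,364),(704,372),(716,123)]])
def mod(p):
    M=Rn.from_euler('z',p[2]).as_matrix()
    return proj(c,np.array([[24,56,36],[-24,56,36],[-24,-56,36],[24,-56,36]])@M.T+[p[0],p[1],0])
b=least_squares(lambda p:(mod(p)-obs).ravel(),[560,-227,.376]);print(b.x,b.fun.round(1))
yaw=b.x[2]
M=Rn.from_euler('z',yaw).as_matrix()
for n,q,h in [("plateL",(240,310),72),("plateR",(560,315),72),("top",(400,345),105)]:
    P=at(c,px(q),h);print(n,P.round(1),"local",(M.T@(P-[b.x[0],b.x[1],0])).round(1))
for n,uv in [("brass",(30,63)),("white",(117,105)),("black",(193,187))]: print(n,at(c,uv,14).round(1))
s=env.state();R=Rn.from_euler('xyz',s["tcp_rot"]).as_matrix()
print("move",(R.T@(np.array([b.x[0],b.x[1],53])-s["eef_pos"])).round(1),s["tcp_rot"])
E
```

```text
[ 5.60135148e+02 -2.25404433e+02  3.72075296e-01] [-3.  -2.3 -2.4  2.6  2.7  2.   2.8 -1.5]
plateL [ 548.2 -202.9   72. ] local [-2.9 25.3 72. ]
plateR [ 566.2 -250.1   72. ] local [ -3.3 -25.2  72. ]
top [ 560.1 -226.4  105. ] local [ -0.4  -0.9 105. ]
brass [550.5 100.9  14. ]
white [541.9   4.3  14. ]
black [481.2 -99.8  14. ]
move [ 17.9 -10.  161.5] [-3.14146047e+00  4.93848342e-04  3.76614964e-01]
```

step_arm:
  plan:
    - [[18, -10, 0, 0, 1], [18, -10, 40, 0, 1], [18, -10, 80, 0, 0.8], [18, -10, 115, 0, 0.7], [18, -10, 140, 0, 0.5], [18, -10, 155, 0, 0.4], [18, -10, 161, 0, 0.3], [18, -10, 161, 0, 0.3]]

```text
t: 2.03
eef_pos: [560.1, -225.3, 52.6]
tcp_rot: [-3.14, 0.001, 0.376]
ft_force: [-0.2, 0.4, -0.2]
opening: 0.669
grip_force: 0.0
```

```bash
python3 - <<'E'
from h import *
s=env.state();im=env.read_camera("wrist");sd=env.read_camera("side");sc=env.read_camera("scene")
o=np.zeros((600,800,3),np.uint8)
o[:400,:640]=im
cv2.imwrite("pics/side2.png",sd)
o[400:600,:400]=cv2.resize(sd[200:300,320:520],(400,200),interpolation=cv2.INTER_CUBIC)
o[400:600,400:]=cv2.resize(sc[110:210,290:490],(400,200),interpolation=cv2.INTER_CUBIC)
cv2.imwrite("pics/m2.png",o);print(s["eef_pos"],s["tcp_rot"],s["opening"],s["ft_force"])
E
```

```text
[ 560.07179811 -225.27965492   52.57067056] [-3.14001882e+00  1.49551670e-03  3.75957144e-01] 0.6690628455775921 [-0.20138884  0.42644325 -0.17583575]
```

View pics/m2.png

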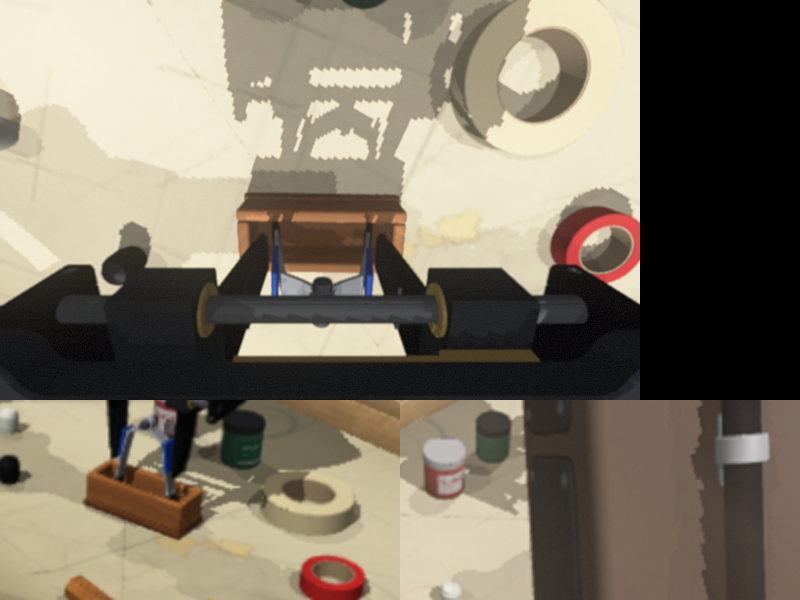

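The wrist view shows the fingers straddling the tongs evenly, with the plates at x of about 276 and 368 and the fingers at 250 and 390. The side inset shows the fingers clear of the stand's rim. I'll close lightly, lift a little, then squeeze to 47 mm.

step_arm:
  plan:
    - [[0, 0, 0, 0, 0.07], [0, 0, 0, 0, 0.07], [0, 0, 0, 0, 0.07], [0, 0, -2, 0, 0.05], [0, 0, -6, 0, 0.03], [0, 0, -8, 0, -0.01], [0, 0, -8, 0, -0.01], [0, 0, -8, 0, -0.01]]

```text
t: 2.85
eef_pos: [561.2, -224.3, 61.8]
tcp_rot: [3.141, -0.0, 0.378]
ft_force: [-0.4, -0.5, -1.1]
opening: 0.496
grip_force: 5.9
```

step_arm:
  plan:
    - [[0, 0, -40, 0, -0.01], [0, 0, -80, 0, -0.01], [37, -102, -118, 0, -0.01], [73, -204, -118, 0, -0.01], [110, -306, -118, 0, -0.01], [110, -306, -118, 0, -0.01], [110, -306, -118, 0, -0.01], [110, -306, -118, 0, -0.01]]

```text
t: 3.52
eef_pos: [552.6, 24.2, 173.8]
tcp_rot: [3.142, 0.0, 0.377]
ft_force: [1.6, 0.0, -0.2]
opening: 0.492
grip_force: 6.2
```

step_arm:
  plan:
    - [[13, -36, -2, 0, -0.01], [24, -66, -3, 0, -0.01], [24, -66, -3, 0, -0.01], [24, -66, -3, 0, -0.01]]

```text
t: 3.85
eef_pos: [550.8, 94.1, 176.6]
tcp_rot: [3.142, 0.0, 0.381]
ft_force: [-0.3, -0.3, -1.4]
opening: 0.499
grip_force: 6.2
```

```bash
python3 - <<'E'
from h import *
s=env.state();c=env.get_calibration("wrist");np.save("w3.npy",c["extrinsics"]);im=env.read_camera("wrist");cv2.imwrite("pics/w3.png",im)
sd=env.read_camera("side");cv2.imwrite("pics/s3.png",sd)
print(s["eef_pos"],s["tcp_rot"],s["opening"],np.abs(s["qvel"]).max())
cs=env.get_calibration("side")
k=proj(c,[550.5,101,14])[0];ks=proj(cs,s["eef_pos"])[0];print(k,ks)
o=np.zeros((600,800,3),np.uint8);o[:400,:640]=im
x,y=int(np.clip(ks[0]-100,0,440)),int(np.clip(ks[1]-50,0,300));print(x,y)
o[400:,:400]=cv2.resize(sd[y:y+100,x:x+200],(400,200),interpolation=cv2.INTER_CUBIC)
x,y=int(np.clip(k[0]-50,0,540)),int(np.clip(k[1]-25,0,350));print(x,y)
o[400:,400:]=cv2.resize(im[y:y+50,x:x+100],(400,200),interpolation=cv2.INTER_CUBIC)
cv2.imwrite("pics/m3.png",o)
E
```

```text
[550.77379062  94.05708955 176.55125762] [3.14150418e+00 2.02474878e-04 3.80902723e-01] 0.4989165398916566 0.05051193861664033
[315.16345763 184.73003964] [308.46030295 131.58833918]
208 81
265 159
```

View pics/m3.png

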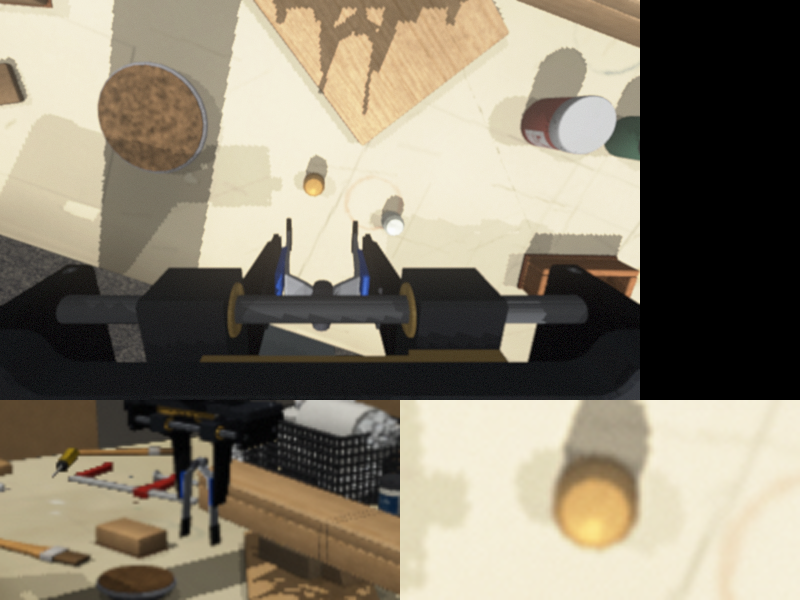

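The wrist view shows the tongs held with tips at about (289,222) and (355,225), open. The brass knob is at (314,184) and the white knob at (394,222). The turntable is at (153,117). The side inset shows the tongs hanging straight.

```bash
python3 - <<'E'
from h import *
c=env.get_calibration("wrist");s=env.state();R=Rn.from_euler('xyz',s["tcp_rot"]).as_matrix();T=np.array(s["eef_pos"])
for n,l in [("tip in",(0,22.5)),("tip out",(0,26.5))]:
    for sg in (-1,1):
        for x in (-8,8): print(n,x,sg*l[1],proj(c,T+R@[x,sg*l[1],48])[0].round(1))
K=at(c,(314,184.5),14);print("knob",K, "local",(R.T@(K-T)).round(1))
W=at(c,(394,222),14);print("white local",(R.T@(W-T)).round(1))
# turntable outline
for uv in [(98.5,113),(208,122),(157,63.5),(150,171)]: print(at(c,uv,22).round(1))
im=cv2.imread("pics/w3.png")
cv2.imwrite("pics/c4.png",np.hstack([cv2.resize(im[205:265,270:370],None,fx=5,fy=5,interpolation=cv2.INTER_CUBIC),cv2.resize(im[55:180,90:215],(300,300))]))
E
```

```text
tip in -8 -22.5 [290.9 235. ]
tip in 8 -22.5 [290.3 214.7]
tip in -8 22.5 [351.4 235.1]
tip in 8 22.5 [352.  214.7]
tip out -8 -26.5 [285.5 235. ]
tip out 8 -26.5 [284.8 214.7]
tip out -8 26.5 [356.8 235.1]
tip out 8 26.5 [357.5 214.7]
knob [550.53030031 100.29960016  14.        ] local [  2.7  -7.8 162.4]
white local [-40.5  81.6 162.5]
[541.5 325.6  22. ]
[573.1 222.3  22. ]
[607.4 282.   22. ]
[502.8 265.1  22. ]
```

View pics/c4.png

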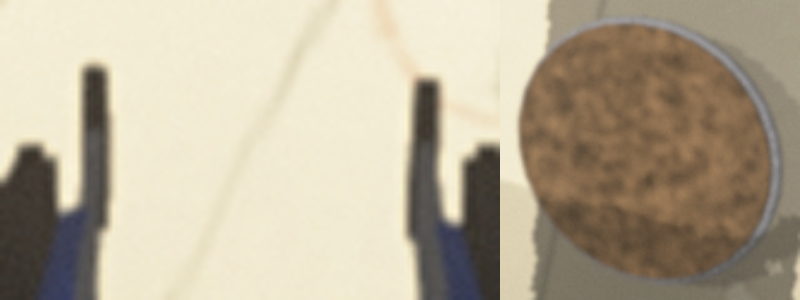

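The crop shows the tips' far edges at image (289,218) and (355.4,220.6). The tip centre is therefore about 3.5 mm behind and 0.8 mm to +y of nominal. I'll shift by that, go down to just above the knob and check.

step_arm:
  plan:
    - [[6, -9, 20, 0, -0.01], [6, -9, 50, 0, -0.01], [6, -9, 75, 0, -0.01], [6, -9, 82, 0, -0.01], [6, -9, 82, 0, -0.01]]

```text
t: 4.37
eef_pos: [552.7, 101.9, 93.0]
tcp_rot: [-3.141, 0.004, 0.376]
ft_force: [-0.4, -1.0, -0.5]
opening: 0.497
grip_force: 6.2
```

```bash
python3 - <<'E'
from h import *
s=env.state();c=env.get_calibration("wrist");im=env.read_camera("wrist");cv2.imwrite("pics/w5.png",im)
sd=env.read_camera("side");cs=env.get_calibration("side");cv2.imwrite("pics/s5.png",sd)
R=Rn.from_euler('xyz',s["tcp_rot"]).as_matrix();T=np.array(s["eef_pos"])
print(T,s["tcp_rot"],s["opening"],s["grip_force"])
K=[550.5,100.3,0]
print("knob w",proj(c,np.array(K)+[0,0,14]),"side",proj(cs,[K,np.array(K)+[0,0,28]]),"tips side",proj(cs,[T+R@[x,y,48] for x in(-8,8) for y in(-22.5,22.5)]))
x0,y0=250,160
a=cv2.resize(im[y0:y0+120,x0:x0+160],(800,600),interpolation=cv2.INTER_CUBIC)[:, :]
k=proj(cs,np.array(K)+[0,0,40])[0].astype(int);x,y=max(k[0]-40,0),max(k[1]-30,0);print("side crop",x,y)
b=cv2.resize(sd[y:y+60,x:x+80],(400,300),interpolation=cv2.INTER_CUBIC)
o=np.zeros((400,800,3),np.uint8);o[:300,:400]=cv2.resize(a,(400,300));o[:300,400:]=b
cv2.imwrite("pics/m5.png",o)
E
```

```text
[552.68819227 101.87631172  93.04689274] [-3.14060133  0.00353597  0.37609299] 0.4968595189374746 6.223381608724594
knob w [[322.05031726 214.16463398]] side [[307.59406234 200.10378279]
 [307.50747297 189.62417298]] tips side [[298.68999915 181.60974275]
 [313.01074852 185.92805199]
 [302.86977225 179.7500187 ]
 [317.14500212 183.99146865]]
side crop 267 155
```

View pics/m5.png

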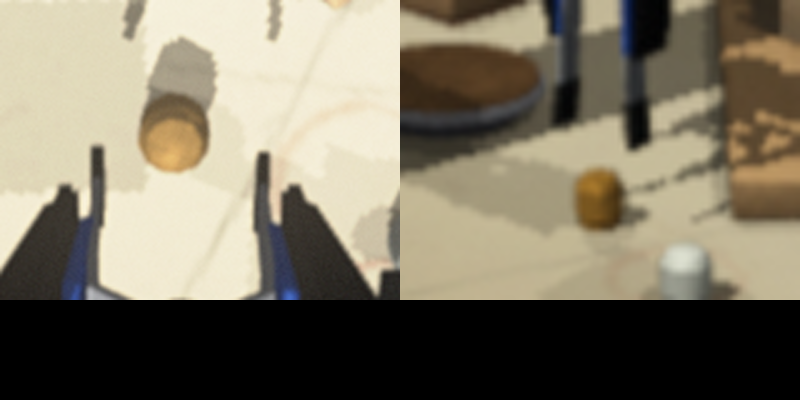

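The wrist inset shows the tip ends at (289,219) and (356,221), and the knob centred at (319.6,213). The side inset shows the tips' bottoms at (300,180) and (314,185), as predicted and level, with the knob below them at (306.6,195).

```bash
python3 - <<'E'
from h import *
s=env.state();c=env.get_calibration("wrist");R=Rn.from_euler('xyz',s["tcp_rot"]).as_matrix();T=np.array(s["eef_pos"])
K=at(c,(319.6,213.2),14);print(K,R.T@(K-T))
for uv in [(289.2,218.8),(355.6,221.2)]: print("tip far edge",R.T@(at(c,uv,T[2]-48)-T))
# outline of modelled knob for the estimate
def cyl(K):
    a=np.linspace(0,2*np.pi,40);P=[[K[0]+12*np.cos(t),K[1]+12*np.sin(t),z] for z in(2,21) for t in a]
    P=proj(c,P);return P.min(0),P.max(0)
print(cyl(K))
im=cv2.imread("pics/w5.png");h=cv2.cvtColor(im,cv2.COLOR_BGR2HSV)
m=cv2.inRange(h,(10,110,60),(25,255,255));n,l,st,ce=cv2.connectedComponentsWithStats(m[185:240,295:345]);print(st,ce)
E
```

```text
[551.3568235  102.73762341  14.        ] [-2.31215549 -1.34630204 81.44995391]
tip far edge [  4.84319557 -23.39513945  47.99553105]
tip far edge [ 2.98453155 25.26564174 48.00940415]
(array([304.89601506, 195.5937905 ]), array([334.18857524, 229.62060675]))
[[   0    0   50   55 2231]
 [  20   17    2    2    2]
 [  11   18   26   25  517]] [[24.650381   26.23756163]
 [20.5        17.5       ]
 [23.86653772 30.32688588]]
```

step_arm:
  plan:
    - [[2, -2, 0, 0, -0.01], [2, -2, 15, 0, -0.01], [2, -2, 30, 0, -0.01], [2, -2, 38, 0, -0.01], [2, -2, 40, 0, -0.01], [2, -2, 40, 0, -0.01]]

```text
t: 4.97
eef_pos: [554.7, 105.8, 55.0]
tcp_rot: [3.141, -0.0, 0.378]
ft_force: [0.2, -0.1, -0.4]
opening: 0.497
grip_force: 6.2
```

```bash
python3 - <<'E'
from h import *
s=env.state();c=env.get_calibration("wrist");im=env.read_camera("wrist");cv2.imwrite("pics/w6.png",im);sd=env.read_camera("side");cv2.imwrite("pics/s6.png",sd)
R=Rn.from_euler('xyz',s["tcp_rot"]).as_matrix();T=np.array(s["eef_pos"]);print(T,s["tcp_rot"],s["ft_force"],s["opening"])
h=cv2.cvtColor(im,cv2.COLOR_BGR2HSV);m=cv2.inRange(h,(10,110,60),(25,255,255))
sub=m[195:265,292:352];n,l,st,ce=cv2.connectedComponentsWithStats(sub)
for i in range(1,n):
    if st[i,4]>100: print("brass",st[i],ce[i]+[292,195])
for K in [[551.36,102.74]]: print(proj(c,[K+[21]]),R.T@(np.array(K+[14])-T))
for r in (216,218,220,222,226): print(r,im[r,280:365:1].mean(1).astype(int).tolist())
E
```

```text
[554.66971015 105.7581946   54.99316206] [ 3.14146077e+00 -1.45584573e-04  3.77792597e-01] [ 0.17605529 -0.09687909 -0.42166199] 0.4971074053161234
brass [ 16  25  30  33 753] [322.124834   237.28286853]
[[323.36889955 237.87462424]] [-4.19560143  1.5790973  40.99276029]
216 [208, 208, 209, 208, 208, 209, 207, 209, 190, 153, 121, 120, 123, 120, 118, 119, 146, 191, 210, 209, 207, 206, 209, 207, 208, 208, 207, 207, 209, 210, 200, 171, 139, 118, 118, 119, 113, 107, 101, 96, 91, 86, 85, 84, 86, 89, 94, 96, 98, 111, 115, 120, 114, 118, 129, 133, 132, 125, 123, 123, 128, 160, 205, 220, 227, 224, 214, 210, 209, 214, 219, 223, 224, 202, 168, 151, 150, 158, 188, 221, 232, 232, 230, 229, 232]
218 [209, 209, 208, 209, 208, 198, 167, 137, 126, 111, 95, 103, 117, 118, 110, 124, 162, 192, 203, 203, 204, 206, 205, 209, 207, 207, 206, 209, 211, 199, 171, 135, 117, 106, 97, 90, 85, 82, 79, 78, 80, 80, 79, 79, 79, 77, 74, 75, 78, 82, 87, 93, 96, 104, 105, 108, 105, 110, 112, 118, 135, 174, 199, 209, 209, 208, 206, 207, 206, 206, 212, 216, 200, 167, 152, 151, 159, 183, 217, 230, 230, 230, 231, 231, 231
[... 491 characters left out ...]
3, 189, 189, 191, 190, 190, 189, 188, 190, 195, 197, 182, 138, 104, 93, 86, 79, 81, 78, 81, 82, 79, 81, 79, 81, 79, 77, 80, 80, 76, 77, 75, 76, 77, 75, 73, 76, 78, 85, 93, 99, 123, 158, 181, 190, 189, 190, 186, 190, 192, 196, 203, 218, 229, 226, 187, 111, 59, 50, 56, 93, 160, 211, 220, 219, 217, 219, 221]
226 [208, 207, 207, 207, 210, 192, 126, 64, 50, 52, 56, 102, 157, 179, 191, 189, 188, 191, 190, 189, 189, 189, 190, 189, 190, 188, 189, 172, 125, 84, 79, 82, 86, 90, 90, 88, 91, 89, 90, 87, 90, 90, 89, 88, 89, 89, 88, 87, 85, 86, 82, 83, 82, 79, 76, 71, 76, 115, 167, 189, 191, 188, 188, 189, 185, 186, 187, 188, 189, 198, 207, 203, 142, 73, 52, 51, 57, 108, 175, 214, 219, 218, 219, 217, 216]
```

step_arm:
  plan:
    - [[0, 0, 2, 0, -0.05], [0, 0, 2, 0, -0.1], [0, 0, 2, 0, -0.14], [0, 0, 2, 0, -0.17], [0, 0, 2, 0, -0.2], [0, 0, 2, 0, -0.23], [0, 0, 2, 0, -0.25], [0, 0, 2, 0, -0.25]]

```text
t: 5.73
eef_pos: [554.7, 105.7, 52.8]
tcp_rot: [3.141, -0.0, 0.378]
ft_force: [0.2, 0.2, 3.5]
opening: 0.444
grip_force: 29.9
```

```bash
python3 - <<'E'
from h import *
s=env.state();im=env.read_camera("wrist");cv2.imwrite("pics/w7.png",im);sd=env.read_camera("side");cv2.imwrite("pics/s7.png",sd)
print(s["opening"],s["grip_force"],s["ft_force"],s["moment"])
h=cv2.cvtColor(im,cv2.COLOR_BGR2HSV);m=cv2.inRange(h,(10,110,60),(25,255,255))
n,l,st,ce=cv2.connectedComponentsWithStats(m[195:275,285:360])
for i in range(1,n):
    if st[i,4]>100: print("brass",st[i],ce[i]+[285,195])
for r in (222,226,230,234,238,242,246): print(r,im[r,292:350].mean(1).astype(int).tolist())
E
```

```text
0.4436990075939186 29.930977913050825 [0.19703388 0.24362208 3.47592188] [-0.05060034  0.00369588  0.00934646]
brass [ 20  25  33  35 789] [320.79974651 238.58681876]
222 [207, 206, 207, 207, 208, 208, 205, 171, 108, 58, 53, 53, 54, 78, 97, 102, 102, 92, 87, 82, 79, 80, 78, 78, 76, 79, 78, 77, 77, 76, 77, 79, 75, 76, 74, 72, 75, 76, 68, 74, 79, 84, 96, 101, 107, 108, 89, 63, 53, 50, 54, 78, 117, 167, 210, 218, 218, 220]
226 [207, 208, 206, 205, 209, 209, 187, 125, 63, 47, 55, 52, 60, 82, 92, 87, 70, 72, 79, 81, 83, 84, 89, 88, 87, 88, 88, 90, 87, 86, 88, 88, 86, 84, 87, 84, 83, 80, 77, 75, 73, 75, 72, 79, 92, 92, 76, 55, 55, 54, 51, 63, 129, 198, 218, 217, 217, 216]
230 [205, 207, 206, 209, 209, 193, 133, 75, 55, 53, 52, 54, 68, 84, 81, 73, 79, 84, 83, 82, 79, 78, 76, 78, 79, 87, 92, 100, 104, 101, 97, 95, 91, 91, 85, 84, 83, 80, 83, 83, 82, 78, 78, 78, 85, 92, 73, 55, 48, 50, 53, 50, 72, 143, 203, 219, 218, 218]
234 [207, 205, 206, 207, 209, 190, 127, 82, 78, 78, 66, 54, 52, 72, 89, 94, 92, 89, 85, 92, 102, 112, 117, 124, 126, 127, 129, 131, 132, 131, 128, 129, 133, 131, 131, 132, 1
[... 223 characters left out ...]
32, 132, 131, 127, 128, 128, 125, 126, 126, 128, 129, 129, 126, 125, 118, 104, 90, 88, 86, 83, 66, 58, 62, 77, 93, 90, 84, 103, 159, 208, 218, 218]
242 [208, 207, 204, 177, 120, 83, 79, 79, 76, 69, 59, 61, 79, 93, 102, 107, 115, 127, 134, 136, 136, 137, 140, 137, 138, 138, 136, 144, 145, 144, 143, 142, 136, 136, 136, 134, 134, 130, 127, 132, 132, 129, 113, 97, 98, 91, 68, 54, 66, 81, 96, 94, 86, 77, 87, 139, 199, 217]
246 [176, 162, 141, 101, 80, 78, 78, 75, 72, 68, 61, 100, 164, 196, 182, 145, 125, 131, 141, 146, 149, 151, 152, 153, 153, 155, 160, 161, 163, 161, 160, 156, 151, 147, 142, 136, 139, 138, 137, 136, 135, 123, 112, 123, 157, 177, 134, 74, 63, 80, 90, 89, 89, 83, 79, 83, 124, 184]
```

step_arm:
  plan:
    - [[0, 0, -3, 0, -0.25], [0, 0, -8, 0, -0.25], [0, 0, -15, 0, -0.25], [0, 0, -25, 0, -0.25], [0, 0, -35, 0, -0.25], [0, 0, -40, 0, -0.25], [0, 0, -40, 0, -0.25]]

```text
t: 6.42
eef_pos: [555.1, 105.8, 94.4]
tcp_rot: [3.141, -0.002, 0.378]
ft_force: [0.0, 0.6, -1.3]
opening: 0.445
grip_force: 29.9
```

```bash
python3 - <<'E'
from h import *
s=env.state();im=env.read_camera("wrist");cv2.imwrite("pics/w8.png",im);sd=env.read_camera("side");cv2.imwrite("pics/s8.png",sd)
print(s["opening"],s["grip_force"],s["ft_force"],s["eef_pos"])
h=cv2.cvtColor(im,cv2.COLOR_BGR2HSV);m=cv2.inRange(h,(10,110,60),(25,255,255))
n,l,st,ce=cv2.connectedComponentsWithStats(m[195:275,285:360])
for i in range(1,n):
    if st[i,4]>100: print("brass",st[i],ce[i]+[285,195])
cs=env.get_calibration("side")
for f in ("s6","s7","s8"):
    g=cv2.imread(f"pics/{f}.png");hh=cv2.cvtColor(g,cv2.COLOR_BGR2HSV);mm=cv2.inRange(hh,(12,150,60),(25,255,255))[150:215,285:330]
    n,l,st,ce=cv2.connectedComponentsWithStats(mm)
    for i in range(1,n):
        if st[i,4]>10: print(f,st[i],ce[i]+[285,150])
print(proj(cs,[[552.4,102,14],[552.4,102,54]]))
g=cv2.resize(cv2.imread("pics/s8.png")[140:210,270:350],None,fx=5,fy=5,interpolation=cv2.INTER_CUBIC)
w=cv2.resize(im[190:278,280:362],None,fx=4,fy=4,interpolation=cv2.INTER_CUBIC)
o=np.zeros((360,760,3),np.uint8);o[:350,:400]=g;o[:352,410:410+328]=w;cv2.imwrite("pics/m8.png",o)
E
```

```text
0.4453047808629645 29.931456959566134 [ 0.01750058  0.58181346 -1.26974735] [555.09341738 105.77280883  94.36794613]
brass [ 20  28  33  31 721] [320.59223301 239.03051318]
s6 [17 39  9 12 79] [305.93670886 194.3164557 ]
s7 [16 38  8 13 74] [304.89189189 193.86486486]
s8 [ 0 16  9  8 19] [288.         169.78947368]
s8 [16 23  8 12 76] [304.71052632 178.18421053]
[[307.88881841 194.49871839]
 [307.76985707 179.36310708]]
```

step_arm:
  plan:
    - [[0, 0, -15, 0, -0.25], [15, -35, -20, 0, -0.25], [30, -70, -20, 0, -0.25], [45, -105, -20, 0, -0.25], [58, -140, -20, 0, -0.25], [66, -159, -20, 0, -0.25], [66, -159, -20, 0, -0.25], [66, -159, -20, 0, -0.25]]

```text
t: 7.18
eef_pos: [556.5, 278.6, 111.8]
tcp_rot: [3.141, 0.001, 0.38]
ft_force: [0.3, -0.3, -1.4]
opening: 0.445
grip_force: 29.9
```

```bash
python3 - <<'E'
from h import *
s=env.state();c=env.get_calibration("wrist");im=env.read_camera("wrist");cv2.imwrite("pics/w9.png",im);sd=env.read_camera("side")
R=Rn.from_euler('xyz',s["tcp_rot"]).as_matrix();T=np.array(s["eef_pos"]);print(T,s["tcp_rot"],s["ft_force"],s["opening"])
K=T+R@[-4.2,1,0];print("knob",K)
for C in [(556,274)]:
    a=np.linspace(0,2*np.pi,9);print(proj(c,[[C[0]+55*np.cos(t),C[1]+55*np.sin(t),22] for t in a]).round().tolist())
h=cv2.cvtColor(im,cv2.COLOR_BGR2HSV);m=cv2.inRange(h,(8,80,60),(25,255,255));ys,xs=np.where(m[100:262,200:450]);print(xs.min()+200,xs.max()+200,ys.min()+100)
n,l,st,ce=cv2.connectedComponentsWithStats(m)
for i in range(1,n):
    if st[i,4]>300: print(st[i],ce[i])
g=cv2.resize(sd[120:220,200:340],None,fx=2.85,fy=2.85,interpolation=cv2.INTER_CUBIC)
o=np.zeros((400,800,3),np.uint8);o[:300,:400]=cv2.resize(im[100:340,160:480],(400,300));o[:285,401:800]=g[:285,:399];cv2.imwrite("pics/m9.png",o)
E
```

```text
[556.53522694 278.64106573 111.83605182] [3.14142918e+00 1.22645551e-03 3.79903265e-01] [ 0.2565975  -0.31183609 -1.44496814] 0.4451375427229873
knob [553.00551853 276.15487781 111.84136641]
[[351.0, 151.0], [300.0, 151.0], [266.0, 187.0], [269.0, 233.0], [303.0, 263.0], [349.0, 262.0], [384.0, 232.0], [386.0, 185.0], [351.0, 151.0]]
261 377 152
[   53     0   159    84 11701] [136.17297667  37.7148107 ]
[  401     0   239   236 34188] [547.17482742  98.1984907 ]
[ 107  147   58   45 1962] [135.44291539 168.79867482]
[ 261  152  117  112 9480] [319.09135021 204.39810127]
[   0  155   90   42 2489] [ 45.41864202 180.03254319]
[237 283  15  54 438] [242.39041096 309.543379  ]
[392 282  16  56 471] [400.74309979 309.6433121 ]
[ 191  350  306   12 2298] [367.98259356 357.13011314]
```

View pics/m9.png

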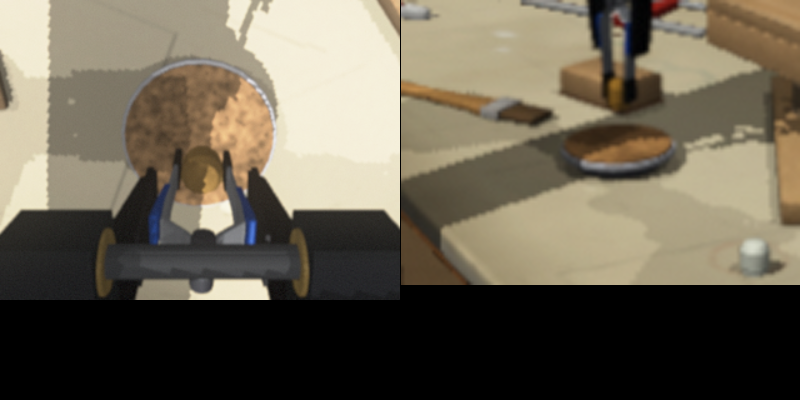

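The last view shows the knob upright between the tips, above the cork and a little near of its centre in the picture. The projected position is within 10 mm of the centre. I'm lowering it gently.

step_arm:
  plan:
    - [[0, 0, 15, 0, -0.25], [0, 0, 25, 0, -0.25], [0, 0, 30, 0, -0.25], [0, 0, 33, 0, -0.25], [0, 0, 34, 0, -0.25], [0, 0, 34, 0, -0.25]]

```text
t: 7.78
eef_pos: [557.3, 277.6, 78.6]
tcp_rot: [3.142, 0.0, 0.377]
ft_force: [0.9, 0.9, -1.0]
opening: 0.446
grip_force: 29.9
```

step_arm:
  plan:
    - [[0, 0, 0.5, 0, -0.25], [0, 0, 1, 0, -0.25], [0, 0, 1.5, 0, -0.25], [0, 0, 2, 0, -0.25], [0, 0, 2, 0, -0.25]]

```text
t: 8.2
eef_pos: [557.1, 277.9, 76.7]
tcp_rot: [3.141, -0.0, 0.378]
ft_force: [-0.6, 0.1, -0.4]
opening: 0.443
grip_force: 29.9
```

step_arm:
  plan:
    - [[0, 0, 0.4, 0, -0.25], [0, 0, 0.8, 0, -0.25], [0, 0, 1.2, 0, -0.25], [0, 0, 1.2, 0, -0.25]]

```text
t: 8.53
eef_pos: [557.1, 277.8, 75.3]
tcp_rot: [3.141, 0.0, 0.378]
ft_force: [0.6, -0.0, -1.1]
opening: 0.445
grip_force: 29.9
```

step_arm:
  plan:
    - [[0, 0, 0.3, 0, -0.25], [0, 0, 0.6, 0, -0.25], [0, 0, 0.9, 0, -0.25], [0, 0, 0.9, 0, -0.25]]

```text
t: 8.87
eef_pos: [557.4, 277.9, 74.8]
tcp_rot: [3.141, -0.001, 0.378]
ft_force: [-1.0, -0.4, 3.1]
opening: 0.442
grip_force: 29.9
```

step_arm:
  plan:
    - [[0, 0, 0, 0, -0.13], [0, 0, 0, 0, -0.11], [0, 0, 0, 0, -0.09], [0, 0, 0, 0, -0.06], [0, 0, 0, 0, -0.03], [0, 0, 0, 0, -0.01], [0, 0, 0, 0, -0.01], [0, 0, 0, 0, -0.01]]

```text
t: 9.53
eef_pos: [557.1, 277.8, 74.5]
tcp_rot: [3.141, 0.0, 0.378]
ft_force: [-0.2, 0.1, -0.5]
opening: 0.496
grip_force: 6.4
```

```bash
python3 - <<'E'
from h import *
s=env.state();im=env.read_camera("wrist");cv2.imwrite("pics/w10.png",im);print(s["opening"],s["ft_force"],s["eef_pos"],s["grip_force"])
for r in (222,226,230): print(r,im[r,282:362].min(1).astype(int).tolist())
c=env.get_calibration("wrist");R=Rn.from_euler('xyz',s["tcp_rot"]).as_matrix();T=np.array(s["eef_pos"])
K=T+R@[-4.2,1.0,0];print(proj(c,[[K[0],K[1],z] for z in (22,36,50)]))
E
```

```text
0.4959185449880971 [-0.20214422  0.05969776 -0.54371393] [557.12424418 277.80499707  74.46122925] 6.437775939702988
222 [46, 41, 42, 40, 35, 26, 23, 34, 32, 32, 47, 47, 44, 44, 48, 51, 52, 53, 51, 47, 46, 50, 50, 49, 51, 54, 51, 51, 46, 44, 44, 44, 42, 45, 42, 44, 40, 46, 41, 39, 40, 41, 43, 38, 43, 41, 43, 38, 39, 44, 44, 46, 47, 49, 53, 58, 67, 91, 107, 110, 109, 110, 111, 112, 108, 108, 106, 108, 113, 111, 91, 57, 36, 32, 36, 65, 103, 121, 127, 124]
226 [44, 49, 47, 41, 36, 30, 23, 27, 29, 35, 43, 51, 52, 54, 52, 54, 48, 55, 47, 50, 54, 54, 49, 49, 46, 45, 44, 42, 43, 41, 47, 45, 47, 50, 49, 50, 45, 50, 46, 50, 49, 47, 51, 49, 51, 47, 49, 45, 45, 45, 41, 40, 41, 41, 52, 71, 95, 107, 115, 114, 113, 109, 100, 95, 86, 81, 83, 85, 90, 84, 63, 42, 36, 35, 36, 59, 95, 116, 117, 123]
230 [51, 51, 55, 46, 38, 39, 42, 43, 33, 34, 43, 47, 44, 46, 49, 45, 47, 43, 43, 41, 45, 40, 44, 44, 44, 42, 43, 37, 44, 46, 46, 50, 46, 49, 51, 49, 51, 49, 53, 53, 52, 46, 52, 50, 51, 48, 45, 46, 46, 49, 52, 48, 45, 43, 48, 63, 86, 94, 94, 95, 91, 91, 89, 85, 88, 90, 89, 84, 82, 80, 55, 36, 29, 32, 37, 56, 85, 111, 116, 118]
[[322.51028968 228.08492949]
 [322.57324669 235.37541998]
 [322.64419441 243.59171171]]
```

step_arm:
  plan:
    - [[0, 0, -5, 0, -0.01], [0, 0, -15, 0, -0.01], [0, 0, -35, 0, -0.01], [0, 0, -65, 0, -0.01], [0, 0, -90, 0, -0.01], [0, 0, -90, 0, -0.01]]

```text
t: 10.08
eef_pos: [559.0, 278.6, 170.5]
tcp_rot: [3.141, -0.008, 0.378]
ft_force: [-0.3, -1.2, -0.4]
opening: 0.495
grip_force: 6.2
```

```bash
python3 - <<'E'
from h import *
s=env.state();c=env.get_calibration("wrist");im=env.read_camera("wrist");cv2.imwrite("pics/w11.png",im);sd=env.read_camera("side");cv2.imwrite("pics/s11.png",sd)
R=Rn.from_euler('xyz',s["tcp_rot"]).as_matrix();T=np.array(s["eef_pos"]);print(T,s["tcp_rot"],s["opening"])
print("move to stand",(R.T@(np.array([560.5,-225,T[2]])-T)).round(1))
cs=env.get_calibration("side");K=[553,275.5]
print("expect knob w",proj(c,[K+[22],K+[50]]).round(1).tolist(),"side",proj(cs,[K+[22],K+[50]]).round(1).tolist())
for n,i in (("w",im),("s",sd)):
    h=cv2.cvtColor(i,cv2.COLOR_BGR2HSV);m=cv2.inRange(h,(15,150,90),(25,255,255))
    k,l,st,ce=cv2.connectedComponentsWithStats(m)
    for j in range(1,k):
        if st[j,4]>25: print(n,st[j],ce[j].round(1))
# tips far edges
for u0,u1 in ((284,294),(350,360)):
    col=im[195:250,u0:u1].min(axis=(1,2)) if 0 else im[195:250,u0:u1].mean(2).min(1); print(col.astype(int).tolist())
E
```

```text
[559.01284328 278.64638137 170.53968872] [ 3.141335   -0.00824748  0.37793481] 0.4948850123037017
move to stand [-184.5  468.7   -1.4]
expect knob w [[321.9, 197.5], [321.9, 205.3]] side [[277.0, 170.1], [276.7, 160.4]]
s [546  88  11  15 130] [550.6  95.3]
s [195 150  33   9  70] [213.  153.3]
s [274 160   6   9  28] [276.6 163.2]
s [518 165  75  33 497] [558.9 182.6]
s [268 169  15   7  30] [275.1 172.4]
s [618 178  16  22 193] [625.9 186.9]
s [423 300  93  31 418] [469.4 315. ]
[67, 64, 67, 69, 73, 85, 97, 102, 106, 106, 103, 99, 98, 95, 94, 99, 100, 97, 95, 95, 91, 85, 72, 50, 35, 36, 37, 36, 38, 34, 33, 32, 36, 34, 33, 46, 52, 55, 56, 59, 59, 58, 57, 58, 57, 59, 58, 57, 59, 57, 55, 56, 57, 50, 55]
[162, 163, 155, 143, 134, 133, 141, 151, 149, 144, 144, 153, 156, 158, 149, 136, 122, 120, 127, 135, 141, 140, 139, 140, 134, 106, 68, 51, 48, 48, 48, 46, 48, 49, 49, 49, 46, 52, 64, 66, 70, 70, 69, 64, 71, 71, 68, 71, 73, 72, 69, 71, 70, 70, 70]
```

step_arm:
  plan:
    - [[-15, 38, -1, 0, -0.01], [-30, 76, -1, 0, -0.01], [-45, 114, -1, 0, -0.01], [-60, 152, -1, 0, -0.01], [-75, 190, -1, 0, -0.01], [-90, 228, -1, 0, -0.01], [-100, 255, -1, 0, -0.01], [-100, 255, -1, 0, -0.01]]

```text
t: 10.85
eef_pos: [557.9, -0.6, 164.7]
tcp_rot: [-3.142, 0.002, 0.374]
ft_force: [0.1, 0.5, -1.1]
opening: 0.495
grip_force: 6.2
```

step_arm:
  plan:
    - [[-15, 38, 0, 0, -0.01], [-30, 76, 0, 0, -0.01], [-45, 114, 0, 0, -0.01], [-60, 152, 0, 0, -0.01], [-75, 188, 0, 0, -0.01], [-84, 213, 0, 0, -0.01], [-84, 213, 0, 0, -0.01], [-84, 213, 0, 0, -0.01]]

```text
t: 11.52
eef_pos: [558.2, -225.8, 164.5]
tcp_rot: [-3.14, 0.001, 0.376]
ft_force: [-0.5, 0.4, -0.0]
opening: 0.497
grip_force: 6.2
```

```bash
python3 - <<'E'
from h import *
s=env.state();R=Rn.from_euler('xyz',s["tcp_rot"]).as_matrix();T=np.array(s["eef_pos"]);print(T,s["tcp_rot"],s["opening"],s["ft_force"])
print((R.T@(np.array([560.5,-225,75])-T)).round(1))
E
```

```text
[ 558.20114315 -225.77130529  164.47727738] [-3.14015903e+00  1.15918245e-03  3.75505424e-01] 0.4968589168852966 [-0.46195133  0.37719635 -0.0379469 ]
[ 2.5  0.3 89.5]
```

step_arm:
  plan:
    - [[2, 0, 15, 0, -0.01], [2, 0, 40, 0, -0.01], [2, 0, 60, 0, -0.01], [2, 0, 68, 0, -0.01], [2, 0, 70, 0, -0.01], [2, 0, 70, 0, -0.01]]

```text
t: 12.02
eef_pos: [560.7, -223.4, 95.5]
tcp_rot: [-3.141, 0.001, 0.379]
ft_force: [0.1, -0.3, -0.6]
opening: 0.496
grip_force: 6.2
```

```bash
python3 - <<'E'
from h import *
s=env.state();c=env.get_calibration("wrist");im=env.read_camera("wrist");cv2.imwrite("pics/w12.png",im)
R=Rn.from_euler('xyz',s["tcp_rot"]).as_matrix();T=np.array(s["eef_pos"]);print(T,s["tcp_rot"],s["opening"],s["ft_force"])
print((R.T@(np.array([560.5,-225,75])-T)).round(1))
M=Rn.from_euler('z',.3735).as_matrix()
print(proj(c,[M@[x,y,36]+[560.1,-225.4,0] for x,y in((21.5,53),(-21.5,53),(-21.5,-53),(21.5,-53),(14,46),(14,-46))]).round(1).tolist())
g=im.astype(int)
for r in (205,215): print(r,[(u,*g[r,u]) for u in list(range(244,258,2))+list(range(388,402,2))])
for u in (275,320,365): print(u,[(v,int(g[v,u].mean())) for v in range(178,226,2)])
E
```

```text
[ 560.73762923 -223.40431554   95.47949562] [-3.14094539e+00  5.33663790e-04  3.78739811e-01] 0.4956208285837886 [ 0.08104307 -0.26682989 -0.59918859]
[-0.8  1.4 20.5]
[[253.1, 194.0], [256.2, 246.3], [390.0, 247.0], [393.9, 194.8], [262.9, 203.6], [384.0, 204.2]]
205 [(244, np.int64(176), np.int64(205), np.int64(217)), (246, np.int64(174), np.int64(202), np.int64(214)), (248, np.int64(175), np.int64(204), np.int64(214)), (250, np.int64(179), np.int64(208), np.int64(218)), (252, np.int64(170), np.int64(198), np.int64(208)), (254, np.int64(95), np.int64(123), np.int64(154)), (256, np.int64(74), np.int64(107), np.int64(150)), (388, np.int64(74), np.int64(105), np.int64(146)), (390, np.int64(76), np.int64(110), np.int64(153)), (392, np.int64(119), np.int64(149), np.int64(174)), (394, np.int64(188), np.int64(219), np.int64(228)), (396, np.int64(191), np.int64(221), np.int64(228)), (398, np.int64(188), np.int64(218), np.int64(226)), (400, np.int64(189), np.int64(218), np.int64(227))]
215 [(244, np.int64(174), np.int64(203), np.int64(213)), (246, np.int64(180), np.int64(209), np.int64(220)
[... 750 characters left out ...]
2), (200, 139), (202, 123), (204, 76), (206, 70), (208, 69), (210, 70), (212, 65), (214, 66), (216, 64), (218, 64), (220, 66), (222, 66), (224, 64)]
320 [(178, 145), (180, 139), (182, 76), (184, 63), (186, 69), (188, 61), (190, 62), (192, 62), (194, 75), (196, 107), (198, 124), (200, 132), (202, 128), (204, 90), (206, 76), (208, 74), (210, 73), (212, 75), (214, 73), (216, 69), (218, 74), (220, 84), (222, 84), (224, 83)]
365 [(178, 145), (180, 147), (182, 110), (184, 66), (186, 67), (188, 64), (190, 64), (192, 66), (194, 70), (196, 107), (198, 140), (200, 144), (202, 151), (204, 118), (206, 78), (208, 77), (210, 78), (212, 76), (214, 75), (216, 76), (218, 75), (220, 77), (222, 72), (224, 74)]
```

step_arm:
  plan:
    - [[2.5, 0.5, 0, 0, -0.01], [2.5, 0.5, 8, 0, -0.01], [2.5, 0.5, 16, 0, -0.01], [2.5, 0.5, 24, 0, -0.01], [2.5, 0.5, 31, 0, -0.01], [2.5, 0.5, 35, 0, -0.01], [2.5, 0.5, 35, 0, -0.01]]

```text
t: 12.65
eef_pos: [562.6, -223.6, 59.3]
tcp_rot: [-3.14, 0.001, 0.378]
ft_force: [0.8, -0.4, -1.0]
opening: 0.494
grip_force: 6.2
```

step_arm:
  plan:
    - [[0, 0, 1, 0, -0.01], [0, 0, 2, 0, -0.01], [0, 0, 3, 0, -0.01], [0, 0, 3, 0, -0.01]]

```text
t: 12.98
eef_pos: [563.2, -223.9, 57.6]
tcp_rot: [3.141, -0.0, 0.378]
ft_force: [0.2, -1.2, -0.6]
opening: 0.493
grip_force: 6.2
```

step_arm:
  plan:
    - [[0, 0, 0.7, 0, -0.01], [0, 0, 1.4, 0, -0.01], [0, 0, 2, 0, -0.01], [0, 0, 2, 0, -0.01]]

```text
t: 13.32
eef_pos: [563.1, -223.8, 55.5]
tcp_rot: [-3.142, 0.0, 0.378]
ft_force: [-0.8, -0.6, -0.2]
opening: 0.495
grip_force: 6.2
```

step_arm:
  plan:
    - [[0, 0, 0.5, 0, -0.01], [0, 0, 1, 0, -0.01], [0, 0, 1.5, 0, -0.01], [0, 0, 1.5, 0, -0.01]]

```text
t: 13.65
eef_pos: [563.4, -223.8, 54.7]
tcp_rot: [3.141, -0.001, 0.378]
ft_force: [-0.4, 0.8, 6.2]
opening: 0.495
grip_force: 5.1
```

step_arm:
  plan:
    - [[0, 0, 0, 0, 0.02], [0, 0, 0.7, 0, 0.04], [0, 0, 1.2, 0, 0.06], [0, 0, 1.5, 0, 0.08], [0, 0, 1.8, 0, 0.1], [0, 0, 1.8, 0, 0.13], [0, 0, 1.8, 0, 0.17], [0, 0, 1.8, 0, 0.22]]

```text
t: 14.32
eef_pos: [563.0, -223.8, 52.1]
tcp_rot: [-3.141, 0.0, 0.378]
ft_force: [-0.0, 0.8, -0.6]
opening: 0.595
grip_force: 0.0
```

step_arm:
  plan:
    - [[0, 0, 0, 0, 0.3], [0, 0, 0, 0, 0.4], [0, 0, 0, 0, 0.5], [0, 0, 0, 0, 0.6], [0, 0, 0, 0, 0.6], [0, 0, 0, 0, 0.6]]

```text
t: 14.82
eef_pos: [563.1, -223.8, 52.3]
tcp_rot: [3.142, 0.0, 0.378]
ft_force: [0.2, -0.6, 0.2]
opening: 0.797
grip_force: 0.0
```

step_arm:
  plan:
    - [[0, 0, -5, 0, 0.6], [0, 0, -15, 0, 0.6], [0, 0, -35, 0, 0.6], [0, 0, -70, 0, 0.6], [0, 0, -105, 0, 0.6], [0, 0, -135, 0, 0.6], [0, 0, -160, 0, 0.6], [0, 0, -160, 0, 0.6]]

```text
t: 15.48
eef_pos: [564.7, -224.5, 218.7]
tcp_rot: [3.135, -0.006, 0.378]
ft_force: [-0.0, 0.2, 0.5]
opening: 0.799
grip_force: 0.0
```

```bash
python3 - <<'E'
from h import *
s=env.state();c=env.get_calibration("wrist");im=env.read_camera("wrist");sd=env.read_camera("side");sc=env.read_camera("scene")
print(s["eef_pos"],s["opening"],s["ft_force"],s["t"])
k=proj(c,[560,-225.4,60])[0].astype(int);print(k)
o=np.zeros((600,800,3),np.uint8)
o[:300,:400]=cv2.resize(im[max(k[1]-60,0):max(k[1]-60,0)+120,k[0]-80:k[0]+80],(400,300),interpolation=cv2.INTER_CUBIC)
o[:300,400:]=cv2.resize(sd[190:280,330:450],(400,300),interpolation=cv2.INTER_CUBIC)
o[300:,:400]=cv2.resize(sd[140:200,235:315],(400,300),interpolation=cv2.INTER_CUBIC)
o[300:,400:]=cv2.resize(sc[215:305,150:270],(400,300),interpolation=cv2.INTER_CUBIC)
cv2.imwrite("pics/m13.png",o)
E
```

```text
[ 564.66738429 -224.49060718  218.66246525] 0.7991572818988776 [-0.02262186  0.16163353  0.53098071] 15.4833
[319 192]
```

I've used all ten views, so the final check is by numbers: the tongs' blue plates against the first picture, and the knob's blob.

```bash
python3 - <<'E'
from h import *
M=Rn.from_euler('z',.3735).as_matrix();O=np.array([560.1,-225.4,0])
def plates(im,c,tag):
    h=cv2.cvtColor(im,cv2.COLOR_BGR2HSV);m=cv2.inRange(h,(110,130,60),(130,255,255))
    k,l,st,ce=cv2.connectedComponentsWithStats(m)
    q=proj(c,O+[0,0,72])[0]
    for j in range(1,k):
        if st[j,4]>15 and np.linalg.norm(ce[j]-q)<70: print(tag,st[j],(M.T@(at(c,ce[j],75)-O)).round(1))
c=env.get_calibration("wrist");plates(env.read_camera("wrist"),c,"now")
c["extrinsics"]=np.load("w1.npy");plates(cv2.imread("pics/w1.png"),c,"start")
for n,box in (("side",(150,180,262,292)),("scene",(230,290,155,225))):
    i=env.read_camera(n);h=cv2.cvtColor(i,cv2.COLOR_BGR2HSV);cc=env.get_calibration(n)
    m=cv2.inRange(h,(15,150,90),(25,255,255))[box[0]:box[1],box[2]:box[3]]
    k,l,st,ce=cv2.connectedComponentsWithStats(m)
    for j in range(1,k):
        if st[j,4]>15: print(n,st[j],ce[j]+[box[2],box[0]])
    print("expect",proj(cc,[[553,275.5,z] for z in(22,36,50)]).round(1).tolist())
s=env.state();print(s["t"],np.abs(s["qvel"]).max())
E
```

```text
now [296 191   4  14  40] [-1.  24.3 75. ]
now [344 191   4  14  44] [ -1.2 -23.9  75. ]
start [287 171   3  14  36] [-1.  24.1 75. ]
start [335 173   4  14  47] [ -3.  -24.2  75. ]
side [  7   9  20  15 113] [276.45132743 166.62831858]
expect [[277.0, 170.1], [276.9, 165.3], [276.7, 160.4]]
scene [ 30  21  13  16 153] [191.13071895 258.24183007]
expect [[191.8, 261.7], [190.2, 257.3], [188.5, 252.9]]
15.7833 0.004710894001789898
```

The tongs are upright in the pocket: their plates sit as they did at the start, squarer if anything. The knob stands near the centre of the cork and the gripper is clear of everything.

```bash
python3 -c "
from cell import env
print(env.job_done())"
```

```text
the job is handed in; nothing more can be done
None
```

The job is handed in: the brass knob stands on the turntable's cork and the tongs are back upright in their stand, released, at about 16 s; I confirmed the end state from camera measurements, not by eye, as all ten picture views were used.

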